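# Set out the staining row in reverse order

### The job

Move the two jars and the two tubs from the blue store rack to the white bench rack, one standing upright in each bay, in reverse order: what stood at the left end of the blue rack goes to the right end of the white rack, and so on along the row. Do not tip any of them over.

Things in the scene. Friction and masses are not known exactly. Their poses are not given: they have to be found in the camera images.
- purple_jar_mid (a point): Purple glass staining jar, 53 mm in diameter and 100 mm high, about 0.17 kg, purple with a white cap. Body 52 mm wide up to 86 mm, cap 53 mm wide above that; the cap is fixed and firm to grip. The point is its centre, 50 mm above its underside, z along its axis. Loose; stands at the start in some bay of the blue rack.
- red_jar_mid (a point): Red glass staining jar, 53 mm in diameter and 100 mm high, about 0.17 kg, crimson with a black cap. Body 52 mm wide up to 86 mm, cap 53 mm wide above that; the cap is fixed and firm to grip. The point is its centre, 50 mm above its underside, z along its axis. Loose; stands at the start in some bay of the blue rack.
- green_tub_mid (a point): Green-capped test-strip tub, 47 mm in diameter and 109 mm high, about 0.06 kg, white with a green band and green cap. Body 44 mm wide up to 94 mm, cap 47 mm wide above that; the cap is fixed and firm to grip. The point is its centre, 54.5 mm above its underside, z along its axis. Loose; stands at the start in some bay of the blue rack.
- orange_tub_mid (a point): Orange-capped test-strip tub, 47 mm in diameter and 109 mm high, about 0.06 kg, white with an orange band and orange cap. Body 44 mm wide up to 94 mm, cap 47 mm wide above that; the cap is fixed and firm to grip. The point is its centre, 54.5 mm above its underside, z along its axis. Loose; stands at the start in some bay of the blue rack.
- store_rack: Blue rack, fixed, 78 mm deep (x, away from the robot) by 300 mm long (y, to the robot's left; yawed up to 0.1 rad). Origin: centre of its underside, on the worktop. Four 70 mm square bays, centres at y = +111, +37, -37, -111 mm, x = 0; bay floor 78 mm above the worktop, walls 4 mm thick, tops 16 mm above the floor. Holds the things at the start. Either rack may be the left-hand one.
- bench_rack: White rack, fixed, empty at the start; same make, size, axes, origin and bays (floor 78 mm above the worktop) as the blue rack, also yawed up to 0.1 rad. Bay centres at y = +111, +37, -37, -111 mm, x = 0. Behind both racks stand an analyser (front at x = 0.536 m, 177 mm high) and a wooden shelf (front edge x = 0.614 m, board from z = 0.415 to 0.442 m): keep the arm clear of them.
- purple_tag: two-colour sloping label (purple and white), 44 mm wide, hung on the front rim of the blue rack before the bay in which the purple jar stands at the start; fixed, stays there and records the original order. Origin on the front rim, 70 mm above the worktop, 41 mm in front of where the thing stood (along the rack's -x).
- red_tag: two-colour sloping label (crimson and black), 44 mm wide, hung on the front rim of the blue rack before the bay in which the red jar stands at the start; fixed, stays there and records the original order. Origin on the front rim, 70 mm above the worktop, 41 mm in front of where the thing stood (along the rack's -x).
- green_tag: two-colour sloping label (white and green), 44 mm wide, hung on the front rim of the blue rack before the bay in which the green-capped tub stands at the start; fixed, stays there and records the original order. Origin on the front rim, 70 mm above the worktop, 41 mm in front of where the thing stood (along the rack's -x).
- orange_tag: two-colour sloping label (white and orange), 44 mm wide, hung on the front rim of the blue rack before the bay in which the orange-capped tub stands at the start; fixed, stays there and records the original order. Origin on the front rim, 70 mm above the worktop, 41 mm in front of where the thing stood (along the rack's -x).
Mind the look-alikes: they are no part of the job. Leave any pink look-alike of the part that bears red_jar_mid alone.

How it is judged:
At the end, for the whole second after the job is handed in: All four stand upright (0.1 rad) and at rest on the bay floors of the white rack, one per bay, within 13 mm of the bay centres along and across it, in the mirror of their original order in the blue rack (left end to right end, and so on; the labels record that order) (x of purple_jar_mid in the frame of bench_rack between -0.013 and 0.013 m and z of purple_jar_mid in the frame of bench_rack between 0.124 and 0.132 m and ((y of purple_jar_mid in the frame of bench_rack between -0.124 and -0.098 m and y of purple_tag in the frame of store_rack between 0.091 and 0.131 m) or (y of purple_jar_mid in the frame of bench_rack between -0.05 and -0.024 m and y of purple_tag in the frame of store_rack between 0.017 and 0.057 m) or (y of purple_jar_mid in the frame of bench_rack between 0.024 and 0.05 m and y of purple_tag in the frame of store_rack between -0.057 and -0.017 m) or (y of purple_jar_mid in the frame of bench_rack between 0.098 and 0.124 m and y of purple_tag in the frame of store_rack between -0.131 and -0.091 m)) and angle between each of purple_jar_mid, red_jar_mid, green_tub_mid, orange_tub_mid's own z axis and vertical below 0.1 rad and linear speed of each of purple_jar, red_jar, green_tub, orange_tub below 0.02 m/s and x of red_jar_mid in the frame of bench_rack between -0.013 and 0.013 m and z of red_jar_mid in the frame of bench_rack between 0.124 and 0.132 m and ((y of red_jar_mid in the frame of bench_rack between -0.124 and -0.098 m and y of red_tag in the frame of store_rack between 0.091 and 0.131 m) or (y of red_jar_mid in the frame of bench_rack between -0.05 and -0.024 m and y of red_tag in the frame of store_rack between 0.017 and 0.057 m) or (y of red_jar_mid in the frame of bench_rack between 0.024 and 0.05 m and y of red_tag in the frame of store_rack between -0.057 and -0.017 m) or (y of red_jar_mid in the frame of bench_rack between 0.098 and 0.124 m and y of red_tag in the frame of store_rack between -0.131 and -0.091 m)) and x of green_tub_mid in the frame of bench_rack between -0.013 and 0.013 m and z of green_tub_mid in the frame of bench_rack between 0.1285 and 0.1365 m and ((y of green_tub_mid in the frame of bench_rack between -0.124 and -0.098 m and y of green_tag in the frame of store_rack between 0.091 and 0.131 m) or (y of green_tub_mid in the frame of bench_rack between -0.05 and -0.024 m and y of green_tag in the frame of store_rack between 0.017 and 0.057 m) or (y of green_tub_mid in the frame of bench_rack between 0.024 and 0.05 m and y of green_tag in the frame of store_rack between -0.057 and -0.017 m) or (y of green_tub_mid in the frame of bench_rack between 0.098 and 0.124 m and y of green_tag in the frame of store_rack between -0.131 and -0.091 m)) and x of orange_tub_mid in the frame of bench_rack between -0.013 and 0.013 m and z of orange_tub_mid in the frame of bench_rack between 0.1285 and 0.1365 m and ((y of orange_tub_mid in the frame of bench_rack between -0.124 and -0.098 m and y of orange_tag in the frame of store_rack between 0.091 and 0.131 m) or (y of orange_tub_mid in the frame of bench_rack between -0.05 and -0.024 m and y of orange_tag in the frame of store_rack between 0.017 and 0.057 m) or (y of orange_tub_mid in the frame of bench_rack between 0.024 and 0.05 m and y of orange_tag in the frame of store_rack between -0.057 and -0.017 m) or (y of orange_tub_mid in the frame of bench_rack between 0.098 and 0.124 m and y of orange_tag in the frame of store_rack between -0.131 and -0.091 m))); the robot touches nothing.
It fails at once if a jar or tub is tipped over (more than 0.6 rad) (angle between any of purple_jar_mid, red_jar_mid, green_tub_mid, orange_tub_mid's own z axis and vertical above 0.6 rad).
It also fails if it takes over 106 s, if anything falls off the work surface, if the arm or the gripper's body presses on something with over 40 N, if the wrist force passes 120 N, or if a joint passes its speed limit or range.

### The arm

A 6-joint arm with a two-finger parallel gripper is mounted at the origin on a cart in front of the work surface, level with it; the furniture and walls round the work are solid. World frame = base frame: x ahead of the robot, y to its left, z up, the work surface at z = 0. Lengths are in m, angles in rad, forces in N, time in s.
With the tool pointing down it reaches from about 0.325 to 0.9 m from the base axis. Payload 3.5 kg.
Tool frame: the origin (TCP) lies between the finger pads; the fingertips stand 14 mm ahead of it and the grasp point (between the pads) lies 5 mm behind it; z points along the fingers, y is the line along which they close (so a half turn about z gives the same grasp; the last joint's range is limited). The gripper opens to 85 mm and grips with 20 to 120 N. Pads are 22 mm wide; open, the fingers measure 114 mm over their backs; the gripper's body (76 mm by 85 mm) begins 54 mm behind the grasp point. The pads swing forward as they close: fully open they stand 13 mm farther back than shut.
Start: joints at [1.178, 0.276, -0.026, 1.268, 0, 1.467], TCP at [0.179, 0.599, 0.224] pointing down, gripper open.
Joint ranges: [-3.12, 3.12], [-0.85, 1.88], [-1.08, 1.24], [-1.95, 2.15], [-1.57, 1.53], [-3.14, 3.14]. Speed limits (rad/s): [2.57, 2.57, 3.14, 3.14, 3.14, 3.14].

### API

Orientations are given as a rotation vector (axis times angle).
In Python, from rig import r gives the robot as it stands. The module is installed in compiled form; this text tells all that it offers.
- The arm moves only by the tool apply_moves, never from a script. Its argument "deltas" is a list of rows, each a list of 5 numbers: the shift along the tool's x, y, z in cm, then the turn about the tool's z in degrees, then the finger opening in cm, from 0 to 8.54. A call has 1 to 12 rows; each row is the pose to reach, as a shift and turn from the pose commanded when the call began, along the tool's axes at that moment; what a row does not reach only later rows make up. A row lasts 1/8 s, in which the tool goes at most 62.5 mm and 10.7 degrees, less where a joint would pass 70% of its speed; a pose out of reach is approached as far as the arm can. A call with a gripper value outside its range is refused whole. The fingers move at their own pace and stop on an object; the grip force is fixed at half the most. Time passes only in rows, so rows that repeat a pose let the fingers close. It gives the time, the measured TCP pose, the force, the opening and the grip force at its end, in the units of the state.
- r.get_state(): the state, without advancing time (a new reading comes with each control period).
- r.capture(name): name is "side" or "top"; returns a dict with "frame" (384x512x3 uint8, red, green, blue), "vertical_fov" (degrees; the focal length in pixels is half the picture's height over the tangent of half this angle, whatever the lens; pixels are square), "cx", "cy" (the principal point, pixels), "dist" ([k1, k2, p1, p2, k3] as OpenCV has them; the pictures are not rectified), "eye" and "orientation" of the camera in the world. Camera axes: x right, y up, looking along -z (the intrinsics and any distortion apply to the point x, -y, -z); pixel columns grow to the right and rows downward; lengths in m; the calibration is good to about 2 mm. A picture is of the moment at which its call begins. There is no depth.
- r.job_done(): hands the job in; it is judged then, once.
The state is a dict: "time_s": time; "joints": joint angles; "qvel": joint speeds; "joint_torque": joint torques, N m; "eef_pos": TCP position; "tcp_rot": TCP orientation; "ft_force": force on the tool from outside, world axes, zero at the start; "wrist_torque": the same for the moment, N m; "opening": opening from 0.0 (shut) to 1.0 (fully open); "grasp_force": force on a finger pad.
Only numpy, scipy, OpenCV 4.12 (cv2) and the standard library are available. Lean on these libraries where they do the work, as an engineer would, in place of code of your own. Each camera call takes 0.05 s, during which the arm holds its last target. There are 200 camera calls.

## Working session

There is one attempt and no reset: what is moved stays moved. The work goes in short steps, Python scripts to look and compute and a tool call to move; the robot and the scene stay as the last step left them, time stands still between calls to the robot, and variables do not carry over. Pictures are saved under pics/ and viewed, at most 14 in all, crops included, and the job is handed in when it is done.

Besides the shell and the picture viewer there is one more tool, called as name(argument=value, ...) on one line, values as JSON. apply_moves: Moves the arm, as the interface text tells. Its arguments: {"type":"object","properties":{"deltas":{"type":"array","items":{"type":"array","items":{"type":"number"}}}},"required":["deltas"]}

```bash
mkdir -p pics; cat > h.py <<'E'
import numpy as np, cv2, pickle
from scipy.spatial.transform import Rotation as R
def cam(c):
    f=c["frame"].shape[0]/2/np.tan(np.radians(c["vertical_fov"])/2)
    K=np.array([[f,0,c["cx"]],[0,f,c["cy"]],[0,0,1.]])
    o=np.array(c["orientation"],float)
    Rm=R.from_rotvec(o).as_matrix() if o.size==3 else o.reshape(3,3)
    return K,np.array(c["dist"],float),Rm,np.array(c["eye"],float)
def ray(c,uv):
    K,d,Rm,e=cam(c)
    p=cv2.undistortPoints(np.array(uv,float).reshape(-1,1,2),K,d)[:,0]
    return e,np.c_[p[:,0],-p[:,1],-np.ones(len(p))]@Rm.T
def onplane(c,uv,z):
    e,v=ray(c,uv); return e+v*((z-e[2])/v[:,2])[:,None]
def proj(c,P):
    K,d,Rm,e=cam(c)
    q=(np.atleast_2d(P)-e)@Rm*[1,-1,-1]
    return cv2.projectPoints(q,np.zeros(3),np.zeros(3),K,d)[0][:,0]
def tri(c1,u1,c2,u2):
    e1,v1=ray(c1,[u1]);e2,v2=ray(c2,[u2]);v1=v1[0];v2=v2[0]
    s=np.linalg.lstsq(np.c_[v1,-v2],e2-e1,rcond=None)[0]
    a=e1+s[0]*v1;b=e2+s[1]*v2
    return (a+b)/2,np.linalg.norm(a-b)
E
python3 - <<'E'
from rig import r
import cv2,pickle
s=r.get_state();print(s)
for n in("side","top"):
    c=r.capture(n);pickle.dump(c,open(n+".pkl","wb"))
    cv2.imwrite(f"pics/{n}0.png",c["frame"][:,:,::-1]); print(n,{k:v for k,v in c.items() if k!="frame"})
E
```

```text
{'time_s': 0.0, 'joints': array([ 1.17763733e+00,  2.77117419e-01, -2.78976174e-02,  1.26797112e+00,
       -8.15911296e-06,  1.46741548e+00]), 'qvel': array([ 9.08309571e-05,  1.07639583e-03,  2.39438118e-03, -2.80686196e-04,
        1.20840877e-04, -9.87292926e-04]), 'joint_torque': array([ 7.51128482e-04, -4.45503616e+01,  2.95206106e+01,  1.65422831e-02,
       -2.17025638e-05, -1.22178108e-06]), 'eef_pos': array([0.17828357, 0.59820868, 0.22316148]), 'tcp_rot': array([-0.45351471, -3.10814843,  0.00333689]), 'ft_force': array([ 0.20478169, -0.57518432, -0.24761033]), 'wrist_torque': array([ 0.00871172, -0.06679638,  0.01943318]), 'grasp_force': 0.0, 'opening': 1.004804109914411}
side {'vertical_fov': 49.86914128923613, 'cx': 261.22198238518916, 'cy': 184.17792859755065, 'dist': array([-0.11537133,  0.        ,  0.        ,  0.        ,  0.        ]), 'eye': array([-0.09613611, -0.92873573,  0.8846021 ]), 'orientation': array([ 0.97758792, -0.22477685, -0.44953436])}
top {'vertical_fov': 55.57922937024399, 'cx': 250.5584951040592, 'cy': 188.1881926772556, 'dist': array([0.01499408, 0.        , 0.        , 0.        , 0.        ]), 'eye': array([0.32232116, 0.1062023 , 1.39406912]), 'orientation': array([ 0.07385855, -0.06944044, -1.57569836])}
```

View pics/side0.png

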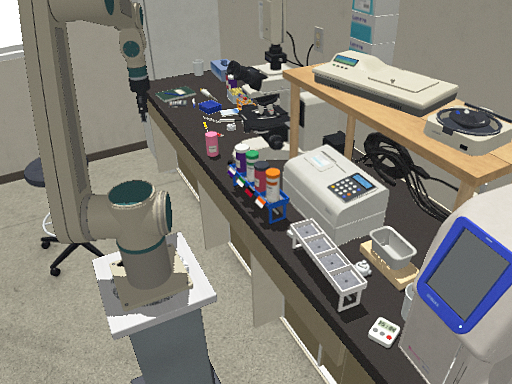

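View pics/top0.png

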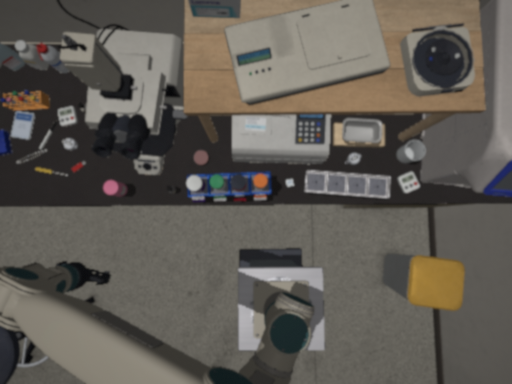

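The side view shows the blue rack around (258,195) with the purple jar (240,155), green tub (252,160), red jar (261,178) and orange tub (272,183). A separate pink look-alike stands at (212,143). The white rack is at (328,262). In the top view the blue rack spans u 187–272 and the white rack u 305–390, both at v≈185. I'll enlarge both views to confirm.

```bash
python3 - <<'E'
import pickle,cv2,numpy as np
t=pickle.load(open("top.pkl","rb"))["frame"];s=pickle.load(open("side.pkl","rb"))["frame"]
a=cv2.resize(t[160:210,185:395],None,fx=3.8,fy=3.8,interpolation=cv2.INTER_CUBIC)
b=cv2.resize(s[135:310,200:375],None,fx=2.25,fy=2.25,interpolation=cv2.INTER_CUBIC)
m=np.zeros((590,800,3),np.uint8);m[:190,:798]=a;m[195:195+b.shape[0],:b.shape[1]]=b[:395]
c=cv2.resize(s[135:225,200:295],None,fx=4.2,fy=4.2,interpolation=cv2.INTER_CUBIC);m[195:195+c.shape[0],398:398+c.shape[1]]=c
cv2.imwrite("pics/crop1.png",m[:,:,::-1])
E
```

```text
(no output)
```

View pics/crop1.png

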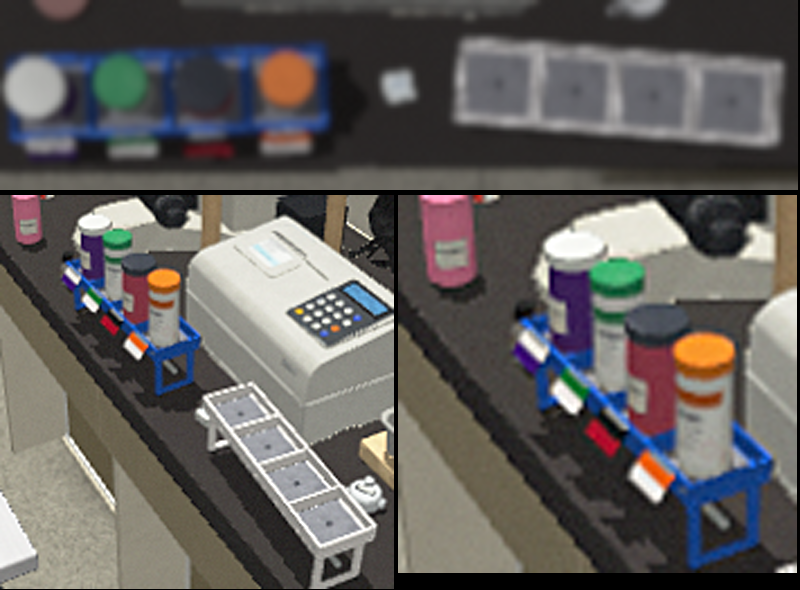

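Left to right, the blue rack holds purple (white cap), green, red (crimson body, black cap) and orange, and the labels match. The pink jar stands apart and is not in the rack. White rack targets left to right are therefore orange, red, green, purple. Next I'll measure positions.

```bash
cat > meas.py <<'E'
import numpy as np,cv2
from h import *
def biggest(m,roi):
    u0,v0,u1,v1=roi; k=np.zeros_like(m);k[v0:v1,u0:u1]=m[v0:v1,u0:u1]
    n,l,s,c=cv2.connectedComponentsWithStats(k); i=1+np.argmax(s[1:,4]); return (l==i).astype(np.uint8)
def hsv(c): return cv2.cvtColor(c["frame"],cv2.COLOR_RGB2HSV)
def rng(h,a,b): return cv2.inRange(h,np.array(a),np.array(b))//255
def rect(m):
    pts=cv2.findNonZero(m); b=cv2.boxPoints(cv2.minAreaRect(pts)); return b
def ell(m):
    ct=max(cv2.findContours(m,cv2.RETR_EXTERNAL,cv2.CHAIN_APPROX_NONE)[0],key=len)
    return cv2.fitEllipse(cv2.convexHull(ct))
TOPROI=dict(purple=(186,172,205,194),green=(208,172,228,192),red=(230,172,250,192),orange=(250,172,272,192))
SIDEROI=dict(purple=(232,140,252,157),green=(244,146,262,164),red=(252,158,272,178),orange=(262,165,284,182))
COL=dict(purple=((0,0,120),(179,60,255)),green=((50,90,50),(85,255,255)),red=((0,0,0),(179,140,85)),orange=((5,130,120),(22,255,255)))
E
python3 - <<'E'
from meas import *
t=pickle.load(open("top.pkl","rb"));s=pickle.load(open("side.pkl","rb"));ht,hs=hsv(t),hsv(s)
m=biggest(rng(ht,(0,0,110),(179,70,255)),(298,160,396,204));b=rect(m);print(m.sum(),b.round(1).tolist());
m2=biggest(cv2.morphologyEx(m,cv2.MORPH_CLOSE,np.ones((15,15))),(298,160,396,204))
P=onplane(t,b,.094);print("white",P.round(4).tolist(),P.mean(0))
m=rng(ht,(105,120,60),(125,255,255));k=np.zeros_like(m);k[165:205,180:280]=m[165:205,180:280];b=rect(k);print(b.round(1).tolist());P=onplane(t,b,.094);print("blue",P.round(4).tolist(),P.mean(0))
for n in TOPROI:
    mt=biggest(rng(ht,*COL[n]),TOPROI[n]);ms=biggest(rng(hs,*COL[n]),SIDEROI[n])
    H=.178 if n in("purple","red") else .187
    e=ell(mt);es=ell(ms); print(n,mt.sum(),np.round(e[0],1),np.round(e[1],1),onplane(t,[e[0]],H).round(4),"side",ms.sum(),np.round(es[0],1),np.round(es[1],1),"tri",[q.round(4) for q in tri(t,e[0],s,es[0])])
# side: white rack mask
m=biggest(rng(hs,(0,0,150),(179,40,255)),(284,214,368,310));print(m.sum());h=cv2.convexHull(cv2.findNonZero(m));print(cv2.approxPolyDP(h,3,True)[:,0].tolist())
E
```

```text
1462 [[303.79998779296875, 191.39999389648438], [305.5, 169.3000030517578], [390.6000061035156, 175.8000030517578], [388.8999938964844, 197.89999389648438]]
white [[0.4286, -0.081, 0.094], [0.5083, -0.0886, 0.094], [0.4826, -0.3923, 0.094], [0.4033, -0.383, 0.094]] [ 0.4556753 -0.2362072  0.094    ]
[[186.10000610351562, 174.1999969482422], [270.29998779296875, 170.8000030517578], [271.20001220703125, 194.0], [187.10000610351562, 197.39999389648438]]
blue [[0.4931, 0.3409, 0.094], [0.5034, 0.0382, 0.094], [0.4197, 0.0358, 0.094], [0.4095, 0.3367, 0.094]] [0.45645971 0.18790717 0.094     ]
purple 208 [193.5 182.7] [15.4 16.4] [[0.4533 0.3008 0.178 ]] side 204 [242.2 147.5] [12.6 24.7] tri [array([0.4548, 0.3016, 0.1709]), np.float64(0.0015)]
green 149 [216.2 181.5] [13.6 13.6] [[0.4558 0.2237 0.187 ]] side 100 [251.7 154.3] [ 9.1 13.9] tri [array([0.4566, 0.2245, 0.1791]), np.float64(0.0002)]
red 302 [238.4 181.3] [19.3 26.7] [[0.4568 0.1498 0.178 ]] side 81 [263.3 165. ] [ 9.7 19.7] tri [array([0.4598, 0.149 , 0.1726]), np.float64(0.0051)]
orange 148 [260.  180.7] [13.1 13.7] [[0.4575 0.0775 0.187 ]] side 135 [272.4 172.8] [10.7 15.6] tri [array([0.4584, 0.0773, 0.1805]), np.float64(0.0004)]
2252
[[357, 304], [339, 309], [293, 247], [290, 224], [302, 214], [312, 217], [367, 264], [366, 285]]
```

```bash
cat > to.py <<'E'
import numpy as np,sys
from rig import r
from scipy.spatial.transform import Rotation as R
def to(p,ang=0.):
    s=r.get_state();M=R.from_rotvec(s["tcp_rot"]).as_matrix()
    d=M.T@(np.array(p)-s["eef_pos"])*100
    a=np.degrees(np.arctan2(M[1,1],M[0,1])); print("pos",s["eef_pos"].round(4),"yang",a.round(2),"tilt",M[:,2].round(3),"delta cm",d.round(2),"turn",round(a-ang,1),"t",s["time_s"])
E
python3 - <<'E'
from meas import *
from to import to
t=pickle.load(open("top.pkl","rb"));s=pickle.load(open("side.pkl","rb"))
# white rim: top rect corners vs side hull corners
for a,b in [((303.8,191.4),(290,224)),((390.6,175.8),(367,264)),((305.5,169.3),(311,216))]: print(tri(t,a,s,b))
# bay floor dots (dark marks) top crop /3.8 + (185,160)
C=np.array([.4557,-.2362]);yw=-.0845
X=np.array([np.cos(yw),np.sin(yw)]);Y=np.array([-np.sin(yw),np.cos(yw)])
B=np.array([[*(C+Y*k),.078] for k in(.111,.037,-.037,-.111)]);print(B.round(4).tolist(),"pred px top",proj(t,B).round(1).tolist(),"side",proj(s,B).round(1).tolist())
for n,w in (("top",t),("side",s)):
    g=cv2.cvtColor(w["frame"],cv2.COLOR_RGB2GRAY).astype(int)
    for u,v in proj(w,B):
        u,v=int(round(u)),int(round(v)); k=g[v-4:v+5,u-4:u+5]; wgt=np.clip(np.median(k)-8-k,0,None)
        y,x=np.mgrid[v-4:v+5,u-4:u+5]; print(n,(x*wgt).sum()/wgt.sum(),(y*wgt).sum()/wgt.sum(),wgt.sum())
to((.4533,.3008,.28))
E
```

```text
(array([ 0.43018951, -0.08220002,  0.08989156]), np.float64(0.0031191509508348113))
(array([ 0.47933556, -0.37506995,  0.14454357]), np.float64(0.006864897249927551))
(array([ 0.50660203, -0.08753101,  0.09653579]), np.float64(0.0026700015493956457))
[[0.4651, -0.1256, 0.078], [0.4588, -0.1993, 0.078], [0.4526, -0.2731, 0.078], [0.4463, -0.3468, 0.078]] pred px top [[315.3, 181.6], [335.7, 183.2], [356.2, 184.8], [376.7, 186.4]] side [[306.6, 231.5], [318.5, 246.3], [331.5, 262.5], [345.8, 280.3]]
top 315.64285714285717 181.64285714285714 28.0
top 336.0882352941176 183.44117647058823 34.0
top 356.5769230769231 184.76923076923077 26.0
top 377.0769230769231 186.30769230769232 26.0
side 306.46118721461187 231.8538812785388 219.0
side 318.609243697479 246.5 238.0
side 331.38235294117646 262.68529411764706 340.0
side 345.7752808988764 280.5449438202247 356.0
pos [0.1783 0.5983 0.2233] yang 73.39 tilt [-0.001 -0.002 -1.   ] delta cm [-34.85 -20.66  -5.64] turn 73.4 t 0.1
```

The bay-floor dots predicted from the rack pose land within 0.5 px in both views, so the rack pose and floor height hold. The cap heights agree too. Now I'll go above the purple jar.

apply_moves(deltas=[[-3,-2,-3,7,8.5],[-6,-4,-5.6,14,8.5],[-9.5,-6,-5.6,22,8.5],[-13,-8,-5.6,30,8.5],[-16.5,-10,-5.6,38,8.5],[-20,-12,-5.6,46,8.5],[-23.5,-14,-5.6,54,8.5],[-27,-16,-5.6,62,8.5],[-30.5,-18,-5.6,70,8.5],[-34,-20,-5.6,73.4,8.5],[-34.9,-20.7,-5.6,73.4,8.5],[-34.9,-20.7,-5.6,73.4,8.5]])

```text
time_s: 1.6
eef_pos: [0.4537, 0.3005, 0.2799]
tcp_rot: [-2.222, -2.22, 0.001]
ft_force: [-1.2, -0.7, 0.6]
opening: 0.997
grasp_force: 0.0
```

```bash
python3 - <<'E'
from to import *
to((.4533,.3008,.152)); print(r.get_state()["joints"].round(2))
import cv2
for n in("side","top"): cv2.imwrite(f"pics/{n}1.png",r.capture(n)["frame"][:,:,::-1])
a=cv2.imread("pics/side1.png");cv2.imwrite("pics/side1c.png",cv2.resize(a[90:240,140:340],None,fx=4,fy=4,interpolation=cv2.INTER_CUBIC))
E
```

```text
pos [0.4537 0.3005 0.2799] yang -0.04 tilt [-0.001  0.    -1.   ] delta cm [ 0.03 -0.02 12.79] turn -0.0 t 1.6
[ 0.47  0.11 -0.11  1.35  0.    2.04]
```

View pics/side1c.png

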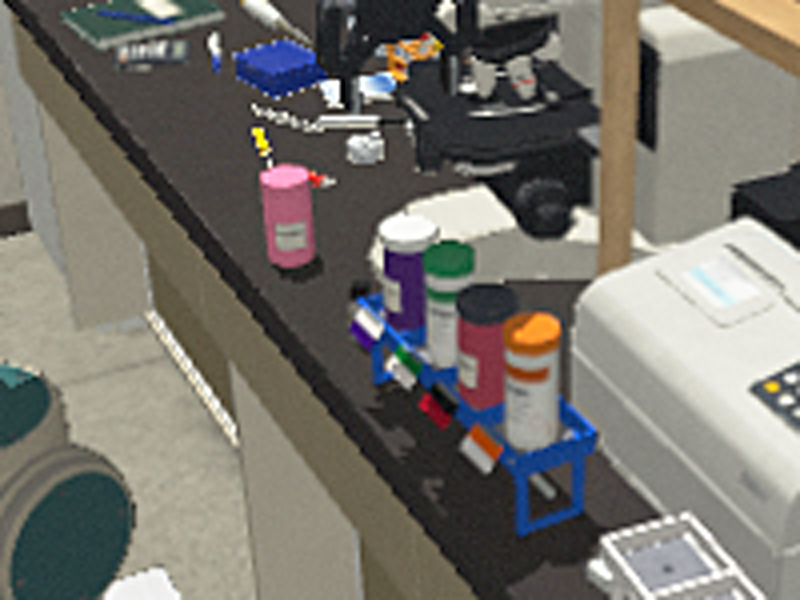

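The crop shows the jars undisturbed, but not the gripper. I'll check the full pictures.

```bash
python3 - <<'E'
import cv2,pickle,numpy as np
from h import *
for n in("top","side"):
    print(n,proj(pickle.load(open(n+".pkl","rb")),[[.4537,.3005,.28],[.4537,.3005,.4]]))
a=cv2.imread("pics/side1.png");b=cv2.imread("pics/top1.png")
m=np.zeros((600,800,3),np.uint8);m[:300,:400]=cv2.resize(a,(400,300));m[300:,:400]=cv2.resize(b,(400,300));m[:300,400:]=cv2.resize(b[110:290,140:380],(400,300));cv2.imwrite("pics/both1.png",m)
E
```

```text
top [[188.29800247 179.01989089]
 [180.73217104 173.95348666]]
side [[240.63195793 120.41846029]
 [239.16449387  88.01781383]]
```

View pics/both1.png

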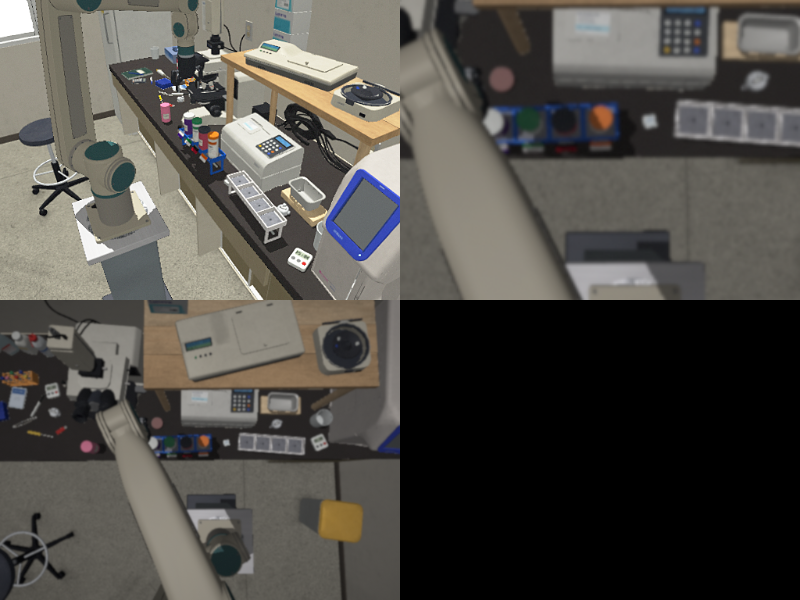

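The gripper is visible in the side view at about (240,100), directly above the purple jar as predicted. Descending and gripping.

apply_moves(deltas=[[0,0,3.5,0,8.5],[0,0,7.5,0,8.5],[0,0,11,0,8.5],[0,0,13.5,0,8.5],[0,0,13.8,0,8.5],[0,0,13.8,0,7],[0,0,13.8,0,5.5],[0,0,13.8,0,4],[0,0,13.8,0,4],[0,0,13.8,0,4],[0,0,13.8,0,4],[0,0,13.8,0,4]])

```text
time_s: 3.2
eef_pos: [0.4549, 0.3016, 0.1444]
tcp_rot: [2.221, 2.221, 0.005]
ft_force: [-1.0, 0.8, 6.9]
opening: 0.599
grasp_force: 62.2
```

apply_moves(deltas=[[0,0,-1,0,4],[0,0,-3.5,0,4],[0,0,-7,0,4],[0,0,-10.5,0,4],[0,0,-13,0,4],[0,0,-13.8,0,4],[-2,0,-13.8,0,4],[-6,0,-13.8,0,4],[-10.5,0,-13.8,0,4],[-15,0,-13.8,0,4],[-20,-0.2,-13.8,0,4],[-25,-0.2,-13.8,0,4]])

```text
time_s: 4.7
eef_pos: [0.4499, 0.0486, 0.2785]
tcp_rot: [-2.22, -2.22, 0.004]
ft_force: [-0.2, -0.7, -2.4]
opening: 0.604
grasp_force: 62.8
```

apply_moves(deltas=[[-5,-0.1,0,0,4],[-10,-0.1,0,0,4],[-15,-0.2,0,0,4],[-20,-0.2,0,0,4],[-25,-0.3,0,0,4],[-30,-0.4,0,0,4],[-34,-0.5,0,0,4],[-37.5,-0.5,0,0,4],[-39.5,-0.5,0,0,4],[-39.7,-0.5,0,0,4],[-39.7,-0.5,0,0,4]])

```text
time_s: 6.08
eef_pos: [0.4464, -0.3451, 0.2799]
tcp_rot: [-2.22, -2.221, -0.001]
ft_force: [0.7, 1.2, -2.0]
opening: 0.6
grasp_force: 62.8
```

```bash
python3 - <<'E'
from to import *
from meas import *
to((.4463,-.3468,.142))
for n in("side","top"):
    c=r.capture(n);pickle.dump(c,open(n+"2.pkl","wb"));cv2.imwrite(f"pics/{n}2.png",c["frame"][:,:,::-1])
    print(n,proj(c,[[.4463,-.3468,.275]]))
a=cv2.imread("pics/side2.png")[150:330,260:460];b=cv2.imread("pics/top2.png")[130:230,300:430]
m=np.zeros((560,800,3),np.uint8);m[:360,:400]=cv2.resize(a,(400,360));m[:307,400:]=cv2.resize(b,(400,307));cv2.imwrite("pics/c2.png",m)
E
```

```text
pos [ 0.4464 -0.3451  0.2799] yang 0.02 tilt [-0.001  0.002 -1.   ] delta cm [-0.2   0.   13.79] turn 0.0 t 6.075
side [[354.2081042 221.8217775]]
top [[398.55657979 180.25878477]]
```

View pics/c2.png

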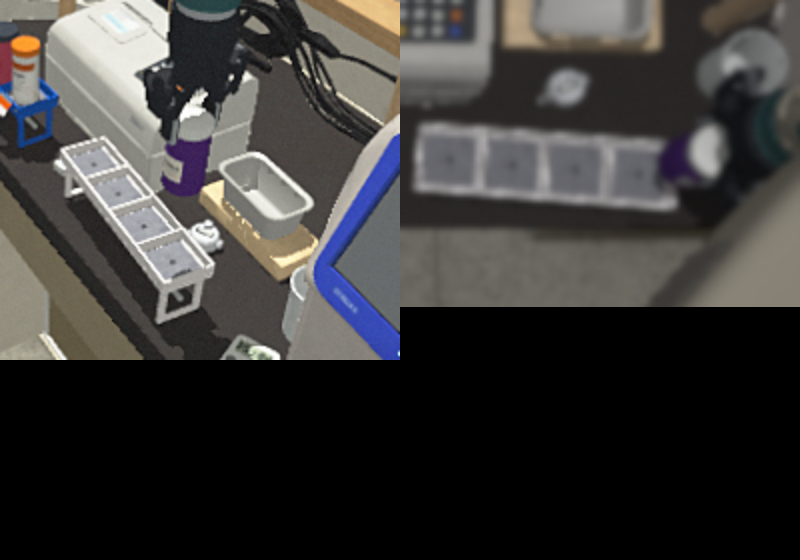

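Purple hangs upright in the gripper over the right-hand white bay. The other three bays are empty. Lowering and releasing.

apply_moves(deltas=[[-0.2,0,3.5,0,4],[-0.2,0,7,0,4],[-0.2,0,10,0,4],[-0.2,0,12,0,4],[-0.2,0,13,0,4],[-0.2,0,13.4,0,4],[-0.2,0,13.5,0,4],[-0.2,0,13.5,0,4],[-0.2,0,13.5,0,5.4],[-0.2,0,13.5,0,6.5],[-0.2,0,13.5,0,7],[-0.2,0,13.5,0,7]])

```text
time_s: 7.68
eef_pos: [0.447, -0.3483, 0.1455]
tcp_rot: [2.221, 2.221, 0.0]
ft_force: [-0.1, -0.1, -0.1]
opening: 0.822
grasp_force: 0.0
```

apply_moves(deltas=[[0,0,-1.5,0,7],[0,0,-4.5,0,7],[0,0,-9,0,7],[0,0,-13.5,0,7],[5,0.1,-13.5,0,8],[10,0.2,-13.5,0,8.5],[15,0.3,-13.5,0,8.5],[20,0.4,-13.5,0,8.5],[25,0.5,-13.5,0,8.5],[30,0.6,-13.5,0,8.5],[35,0.7,-13.5,0,8.5],[40,0.8,-13.5,0,8.5]])

```text
time_s: 9.18
eef_pos: [0.4551, 0.0534, 0.2818]
tcp_rot: [2.22, 2.22, 0.002]
ft_force: [1.0, 0.2, -0.3]
opening: 0.998
grasp_force: 0.0
```

```bash
python3 - <<'E'
from to import *
from meas import *
to((.4562,.2241,.28))
t=r.capture("top");s=r.capture("side")
pu=proj(t,[[.4463,-.3468,.178]])[0];ps=proj(s,[[.4463,-.3468,.17]])[0];print(pu,ps)
def box(p,a): return (int(p[0]-a),int(p[1]-a),int(p[0]+a),int(p[1]+a))
mt=biggest(rng(hsv(t),(0,0,120),(179,60,255)),box(pu,11));e=ell(mt);print(mt.sum(),e,onplane(t,[e[0]],.178))
m=biggest(rng(hsv(s),(120,60,20),(160,255,255)),box(ps,40));x,y,w,h=cv2.boundingRect(m);print(x,y,w,h,"pred",proj(s,[[.4463,-.3468,.078],[.4463,-.3468,.164]]))
cv2.imwrite("pics/c3.png",np.hstack([cv2.resize(s["frame"][130:330,200:400,::-1],(400,400)),cv2.resize(t["frame"][120:220,300:400,::-1],(400,400))]))
E
```

```text
pos [0.4551 0.0534 0.2818] yang -0.01 tilt [ 0.002 -0.    -1.   ] delta cm [17.07  0.11  0.18] turn -0.0 t 9.175
[386.8878317  183.52834513] [349.55421956 254.60002107]
202 ((387.23046875, 183.53396606445312), (15.224905014038086, 16.291627883911133), 133.52938842773438) [[ 0.44627379 -0.3479392   0.178     ]]
337 258 22 30 pred [[345.80254895 280.2726745 ]
 [349.30052616 256.35671392]]
```

View pics/c3.png

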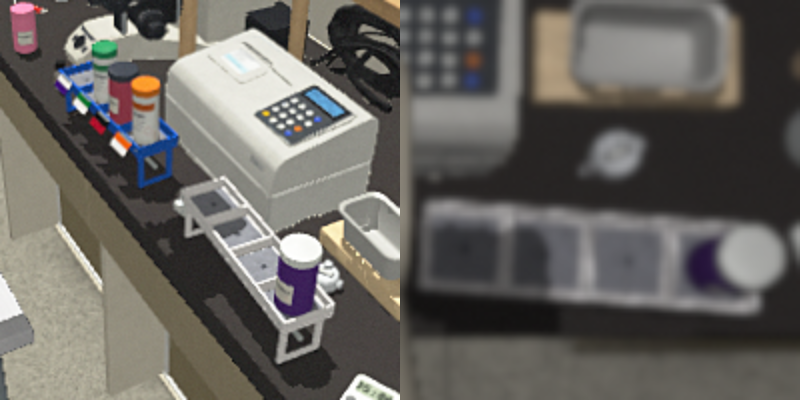

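Purple stands upright in the right-hand bay, its cap measured within about 1 mm of the target. Green next.

apply_moves(deltas=[[4.5,0,0,0,8.5],[9,0.1,0,0,8.5],[13.5,0.1,0,0,8.5],[16.5,0.1,0,0,8.5],[17.2,0.1,0,0,8.5],[17.2,0.1,0,0,8.5],[17.2,0.1,4,0,8.5],[17.2,0.1,8,0,8.5],[17.2,0.1,11.5,0,8.5],[17.2,0.1,13,0,8.5],[17.2,0.1,13.3,0,8.5],[17.2,0.1,13.3,0,8.5]])

```text
time_s: 10.78
eef_pos: [0.457, 0.2238, 0.1486]
tcp_rot: [2.221, 2.22, 0.003]
ft_force: [-0.5, -0.2, -0.0]
opening: 0.996
grasp_force: 0.0
```

apply_moves(deltas=[[0,0,0,0,7],[0,0,0,0,5.5],[0,0,0,0,4.5],[0,0,0,0,3.5],[0,0,0,0,3.5],[0,0,0,0,3.5],[0,0,0,0,3.5],[0,0,0,0,3.5]])

```text
time_s: 11.78
eef_pos: [0.4566, 0.2242, 0.1484]
tcp_rot: [2.221, 2.221, 0.002]
ft_force: [-1.3, -1.4, 6.1]
opening: 0.533
grasp_force: 60.4
```

apply_moves(deltas=[[0,0,-1,0,3.5],[0,0,-3.5,0,3.5],[0,0,-7,0,3.5],[0,0,-10.5,0,3.5],[0,0,-13,0,3.5],[-2,0,-13.3,0,3.5],[-6,0,-13.3,0,3.5],[-10.5,-0.1,-13.3,0,3.5],[-15,-0.1,-13.3,0,3.5],[-20,-0.2,-13.3,0,3.5],[-25,-0.2,-13.3,0,3.5],[-30,-0.3,-13.3,0,3.5]])

```text
time_s: 13.28
eef_pos: [0.4524, -0.0777, 0.2804]
tcp_rot: [-2.221, -2.221, 0.0]
ft_force: [0.6, -0.1, -0.3]
opening: 0.532
grasp_force: 61.4
```

apply_moves(deltas=[[-5,0,0,0,3.5],[-10,-0.1,0,0,3.5],[-15,-0.1,0,0,3.5],[-18,-0.1,0,0,3.5],[-19.7,-0.1,0,0,3.5],[-19.7,-0.1,0,0,3.5],[-19.7,-0.1,0,0,3.5]])

```text
time_s: 14.15
eef_pos: [0.4517, -0.272, 0.2802]
tcp_rot: [-2.22, -2.222, -0.001]
ft_force: [0.0, -1.2, -1.2]
opening: 0.535
grasp_force: 61.4
```

```bash
python3 - <<'E'
from to import *
to((.4526,-.2731,.149)); print(r.get_state()["opening"])
E
```

```text
pos [ 0.4517 -0.272   0.2802] yang 0.05 tilt [-0.     0.001 -1.   ] delta cm [-0.13  0.09 13.12] turn 0.1 t 14.15
0.5348229788953613
```

apply_moves(deltas=[[-0.1,0.1,3.5,0,3.5],[-0.1,0.1,7,0,3.5],[-0.1,0.1,10,0,3.5],[-0.1,0.1,12,0,3.5],[-0.1,0.1,12.7,0,3.5],[-0.1,0.1,13.1,0,3.5],[-0.1,0.1,13.1,0,3.5],[-0.1,0.1,13.1,0,3.5],[-0.1,0.1,13.1,0,4.8],[-0.1,0.1,13.1,0,6],[-0.1,0.1,13.1,0,7],[-0.1,0.1,13.1,0,7]])

```text
time_s: 15.65
eef_pos: [0.4529, -0.2742, 0.1494]
tcp_rot: [2.222, 2.221, -0.0]
ft_force: [0.1, -0.5, -0.7]
opening: 0.822
grasp_force: 0.0
```

apply_moves(deltas=[[0,0,-1.5,0,7],[0,0,-4.5,0,7],[0,0,-9,0,7],[0,0,-13,0,7],[5,0.1,-13,0,8],[10,0.1,-13,0,8.5],[15,0.2,-13,0,8.5],[20,0.3,-13,0,8.5],[25,0.3,-13,0,8.5],[30,0.4,-13,0,8.5],[35,0.4,-13,0,8.5],[40,0.5,-13,0,8.5]])

```text
time_s: 17.15
eef_pos: [0.458, 0.1275, 0.2807]
tcp_rot: [2.221, 2.22, 0.002]
ft_force: [0.9, 0.6, 0.7]
opening: 0.996
grasp_force: 0.0
```

```bash
python3 - <<'E'
from to import *
from meas import *
to((.458,.1495,.142))
t=r.capture("top");s=r.capture("side")
T=[.4526,-.2731,.187];pu=proj(t,[T])[0]
def box(p,a): return (int(p[0]-a),int(p[1]-a),int(p[0]+a),int(p[1]+a))
e=ell(biggest(rng(hsv(t),*COL["green"]),box(pu,11)));print(e,onplane(t,[e[0]],.187))
cv2.imwrite("pics/c4.png",np.hstack([cv2.resize(s["frame"][130:330,200:400,::-1],(400,400)),cv2.resize(t["frame"][120:220,300:400,::-1],(400,400))]))
E
```

```text
pos [0.458  0.1275 0.2807] yang -0.0 tilt [ 0.002  0.    -1.   ] delta cm [ 2.2  -0.03 13.87] turn -0.0 t 17.15
((365.6500244140625, 181.19789123535156), (13.509033203125, 14.988394737243652), 145.8637237548828) [[ 0.45362009 -0.27350253  0.187     ]]
```

View pics/c4.png

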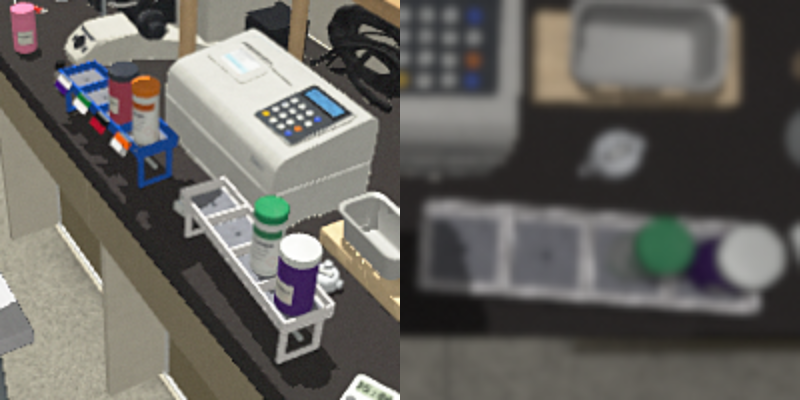

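Green stands upright in the second bay from the right, its cap within about 1 mm of the target. Red jar next: crimson with a black cap, behind the crimson and black tag.

apply_moves(deltas=[[1.5,0,0,0,8.5],[2.2,0,0,0,8.5],[2.2,0,0,0,8.5],[2.2,0,3.5,0,8.5],[2.2,0,7.5,0,8.5],[2.2,0,11,0,8.5],[2.2,0,13.3,0,8.5],[2.2,0,13.7,0,8.5],[2.2,0,13.7,0,8.5],[2.2,0,13.7,0,7],[2.2,0,13.7,0,6],[2.2,0,13.7,0,5]])

```text
time_s: 18.75
eef_pos: [0.4586, 0.1481, 0.1437]
tcp_rot: [2.221, 2.221, 0.002]
ft_force: [-0.9, 0.4, 5.5]
opening: 0.606
grasp_force: 61.7
```

apply_moves(deltas=[[0,0,0,0,4],[0,0,0,0,4],[0,0,0,0,4],[0,0,0,0,4],[0,0,0,0,4]])

```text
time_s: 19.38
eef_pos: [0.4585, 0.1481, 0.1436]
tcp_rot: [2.221, 2.221, 0.002]
ft_force: [-0.7, -0.1, 6.0]
opening: 0.603
grasp_force: 61.7
```

apply_moves(deltas=[[0,0,-1,0,4],[0,0,-3.5,0,4],[0,0,-7,0,4],[0,0,-10.5,0,4],[0,0,-13,0,4],[-2,0,-13.6,0,4],[-6,0,-13.6,0,4],[-10.5,0,-13.6,0,4],[-15,0,-13.6,0,4],[-20,0,-13.6,0,4],[-25,0,-13.6,0,4],[-29.5,0,-13.6,0,4]])

```text
time_s: 20.88
eef_pos: [0.4574, -0.1488, 0.2784]
tcp_rot: [-2.222, -2.221, -0.0]
ft_force: [1.2, 0.7, -0.8]
opening: 0.604
grasp_force: 63.0
```

apply_moves(deltas=[[-3.5,0,0,0,4],[-5.3,0,0,0,4],[-5.3,0,0,0,4],[-5.3,0,0,0,4]])

```text
time_s: 21.38
eef_pos: [0.4577, -0.199, 0.2782]
tcp_rot: [-2.22, -2.222, -0.001]
ft_force: [-0.1, 0.0, -1.8]
opening: 0.602
grasp_force: 63.0
```

```bash
python3 - <<'E'
from to import *
to((.4588,-.1993,.1445))
E
```

```text
pos [ 0.4577 -0.199   0.2782] yang 0.05 tilt [-0.001  0.001 -1.   ] delta cm [-0.04  0.12 13.37] turn 0.1 t 21.375
```

apply_moves(deltas=[[0,0.1,3.5,0,4],[0,0.1,7,0,4],[0,0.1,10,0,4],[0,0.1,12,0,4],[0,0.1,13,0,4],[0,0.1,13.4,0,4],[0,0.1,13.4,0,4],[0,0.1,13.4,0,4],[0,0.1,13.4,0,5.4],[0,0.1,13.4,0,6.5],[0,0.1,13.4,0,7],[0,0.1,13.4,0,7]])

```text
time_s: 22.88
eef_pos: [0.459, -0.2003, 0.1445]
tcp_rot: [2.221, 2.221, 0.0]
ft_force: [-0.0, 0.0, 1.0]
opening: 0.819
grasp_force: 0.0
```

apply_moves(deltas=[[0,0,-1.5,0,7],[0,0,-4.5,0,7],[0,0,-9,0,7],[0,0,-13.4,0,7],[5,0,-13.4,0,8],[10,0,-13.4,0,8.5],[15,0,-13.4,0,8.5],[20,0,-13.4,0,8.5],[25,0,-13.4,0,8.5],[27.7,0,-13.4,0,8.5],[27.7,0,-13.4,0,8.5],[27.7,0,-13.4,0,8.5]])

```text
time_s: 24.38
eef_pos: [0.4591, 0.0763, 0.279]
tcp_rot: [2.221, 2.221, 0.0]
ft_force: [0.7, -0.7, -0.1]
opening: 0.992
grasp_force: 0.0
```

```bash
python3 - <<'E'
from to import *
from meas import *
to((.458,.0775,.147))
t=r.capture("top");s=r.capture("side")
T=[.4588,-.1993,.178];pu=proj(t,[T])[0]
def box(p,a): return (int(p[0]-a),int(p[1]-a),int(p[0]+a),int(p[1]+a))
print(pu);e=ell(biggest(rng(hsv(t),(0,0,0),(179,140,85)),box(pu,9)));print(e,onplane(t,[e[0]],.178))
cv2.imwrite("pics/c5.png",np.hstack([cv2.resize(s["frame"][130:330,200:400,::-1],(400,400)),cv2.resize(t["frame"][120:220,300:400,::-1],(400,400))]))
E
```

```text
pos [0.4591 0.0763 0.279 ] yang -0.01 tilt [ 0.001 -0.001 -1.   ] delta cm [ 0.12 -0.12 13.19] turn -0.0 t 24.375
[342.55126435 180.09986665]Traceback (most recent call last):
  File "<stdin>", line 7, in <module>
  File "meas.py", line 12, in ell
    return cv2.fitEllipse(cv2.convexHull(ct))
           ~~~~~~~~~~~~~~^^^^^^^^^^^^^^^^^^^^
cv2.error: OpenCV(4.12.0) /io/opencv/modules/imgproc/src/shapedescr.cpp:361: error: (-201:Incorrect size of input array) There should be at least 5 points to fit the ellipse in function 'fitEllipseNoDirect'
```

```bash
python3 - <<'E'
from meas import *
from rig import r
t=r.capture("top");s=r.capture("side")
cv2.imwrite("pics/c5.png",np.hstack([cv2.resize(s["frame"][130:330,200:400,::-1],(400,400)),cv2.resize(t["frame"][120:220,300:400,::-1],(400,400))]))
print(hsv(t)[180,336:350].tolist())
E
```

```text
[[113, 41, 56], [113, 41, 56], [110, 42, 54], [113, 42, 54], [113, 43, 53], [113, 43, 53], [113, 39, 52], [113, 40, 51], [113, 39, 52], [110, 45, 51], [113, 41, 50], [113, 45, 51], [113, 38, 54], [111, 26, 69]]
```

View pics/c5.png

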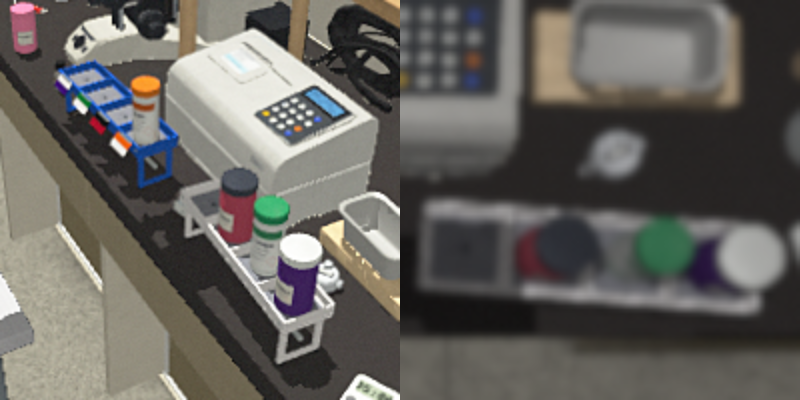

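Red stands in its bay, with its cap at about (342,181) against the predicted (342.5,180). Now orange.

apply_moves(deltas=[[0.1,-0.1,3.5,0,8.5],[0.1,-0.1,7.5,0,8.5],[0.1,-0.1,11,0,8.5],[0.1,-0.1,12.8,0,8.5],[0.1,-0.1,13.1,0,8.5],[0.1,-0.1,13.1,0,8.5],[0.1,-0.1,13.1,0,7],[0.1,-0.1,13.1,0,5.5],[0.1,-0.1,13.1,0,4.5],[0.1,-0.1,13.1,0,3.5],[0.1,-0.1,13.1,0,3.5],[0.1,-0.1,13.1,0,3.5]])

```text
time_s: 26.08
eef_pos: [0.4586, 0.0779, 0.1483]
tcp_rot: [2.221, 2.221, 0.002]
ft_force: [-0.9, 0.2, 5.4]
opening: 0.536
grasp_force: 60.4
```

apply_moves(deltas=[[0,0,0,0,3.5],[0,0,0,0,3.5],[0,0,0,0,3.5]])

```text
time_s: 26.45
eef_pos: [0.4586, 0.0779, 0.1483]
tcp_rot: [2.221, 2.221, 0.002]
ft_force: [-0.3, 0.4, 5.7]
opening: 0.532
grasp_force: 60.4
```

Target is (.4651, −.1256), so dy = −20.3 cm and dx ≈ +0.6 cm.

apply_moves(deltas=[[0,0,-1,0,3.5],[0,0,-3.5,0,3.5],[0,0,-7,0,3.5],[0,0,-10.5,0,3.5],[0,0,-13,0,3.5],[-3,0.1,-13.1,0,3.5],[-7.5,0.2,-13.1,0,3.5],[-12,0.4,-13.1,0,3.5],[-16.5,0.6,-13.1,0,3.5],[-19.5,0.7,-13.1,0,3.5],[-20.3,0.7,-13.1,0,3.5],[-20.3,0.7,-13.1,0,3.5]])

```text
time_s: 27.95
eef_pos: [0.4646, -0.125, 0.2782]
tcp_rot: [-2.222, -2.22, -0.0]
ft_force: [-0.6, -0.1, -1.0]
opening: 0.534
grasp_force: 61.4
```

apply_moves(deltas=[[0,0,0,0,3.5],[0,0,0,0,3.5]])

```text
time_s: 28.2
eef_pos: [0.4648, -0.1242, 0.2784]
tcp_rot: [-2.22, -2.223, -0.0]
ft_force: [1.1, 0.2, -0.8]
opening: 0.537
grasp_force: 61.4
```

```bash
python3 - <<'E'
from to import *
to((.4651,-.1256,.149))
E
```

```text
pos [ 0.4648 -0.1242  0.2784] yang 0.08 tilt [-0.  0. -1.] delta cm [-0.14  0.03 12.94] turn 0.1 t 28.2
```

Open only to 6.5 cm here, because the analyser is close behind. Then retreat up and left.

apply_moves(deltas=[[-0.1,0,3.5,0,3.5],[-0.1,0,7,0,3.5],[-0.1,0,10,0,3.5],[-0.1,0,12,0,3.5],[-0.1,0,12.6,0,3.5],[-0.1,0,12.9,0,3.5],[-0.1,0,12.9,0,3.5],[-0.1,0,12.9,0,3.5],[-0.1,0,12.9,0,4.8],[-0.1,0,12.9,0,5.8],[-0.1,0,12.9,0,6.5],[-0.1,0,12.9,0,6.5]])

```text
time_s: 29.7
eef_pos: [0.4649, -0.1262, 0.1493]
tcp_rot: [-2.222, -2.221, 0.0]
ft_force: [0.3, -0.9, 0.0]
opening: 0.761
grasp_force: 0.0
```

apply_moves(deltas=[[0,0,-1.5,0,6.5],[0,0,-4.5,0,6.5],[0,0,-9,0,6.5],[0,0,-13.4,0,6.5],[5,0,-13.4,0,6.5],[10,0,-13.4,0,6.5],[15,0,-13.4,0,6.5],[20,0,-13.4,0,6.5],[25,0,-13.4,0,6.5],[30,0,-13.4,0,6.5],[34,0,-13.4,0,6.5],[34,0,-13.4,0,6.5]])

```text
time_s: 31.2
eef_pos: [0.4649, 0.2161, 0.2843]
tcp_rot: [2.217, 2.226, 0.002]
ft_force: [0.1, -0.3, 0.5]
opening: 0.758
grasp_force: 0.0
```

```bash
python3 - <<'E'
from meas import *
from rig import r
t=r.capture("top");s=r.capture("side");ht,hs=hsv(t),hsv(s)
C=np.array([.4557,-.2362]);yw=-.0845;M=np.array([[np.cos(yw),np.sin(yw)],[-np.sin(yw),np.cos(yw)]])
T=dict(orange=(.4651,-.1256,.187),red=(.4588,-.1993,.178),green=(.4526,-.2731,.187),purple=(.4463,-.3468,.178))
COL["red"]=((95,20,35),(125,140,95))
for n,p in T.items():
    pu=proj(t,[p])[0];u,v=map(int,pu)
    m=biggest(rng(ht,*COL[n]),(u-11,v-11,u+12,v+12))
    try: e=ell(m);P=onplane(t,[e[0]],p[2])[0];print(n,np.round(e[0],1),np.round(e[1],1),"rack xy mm",(M@(P[:2]-C)*1000).round(1))
    except Exception as x: print(n,m.sum())
cv2.imwrite("pics/c6.png",np.hstack([cv2.resize(s["frame"][130:330,200:400,::-1],(400,400)),cv2.resize(t["frame"][130:230,300:400,::-1],(400,400))]))
st=r.get_state();print(st["time_s"],st["eef_pos"])
E
```

```text
orange [321.1 177.8] [13.5 13.9] rack xy mm [  0.8 110.6]
red [342.  180.8] [13.5 14.4] rack xy mm [-2.5 38.7]
green [365.7 181.2] [13.5 15. ] rack xy mm [  1.1 -37.3]
purple [387.2 183.5] [15.2 16.3] rack xy mm [ 1.000e-01 -1.122e+02]
31.3 [0.46490079 0.21388173 0.28402529]
```

View pics/c6.png

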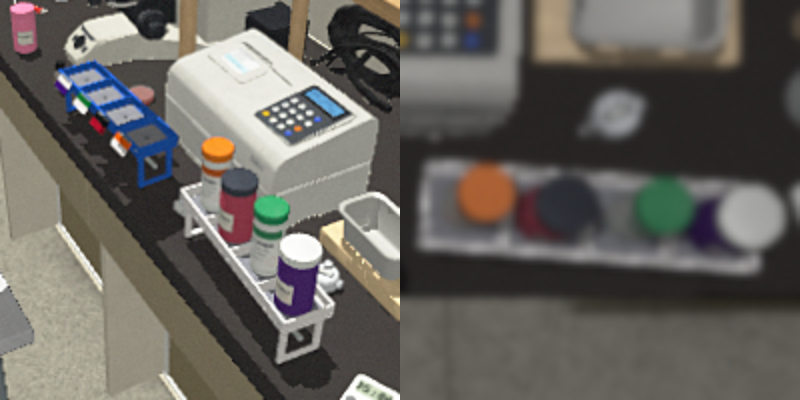

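All four stand upright within 3 mm of their bay centres, in the order orange, red, green, purple from left to right. That mirrors the tags, and the arm is clear.

```bash
python3 -c "
from rig import r
print(r.job_done())"
```

```text
the job is handed in; nothing more can be done
None
```

The job is handed in: by the last camera check, both jars and both tubs stand upright in the white rack in reverse order (orange, red, green, purple from the left), each within about 3 mm of its bay centre, after about 31 s of robot time; the hand-in returned no verdict.

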